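# Unlock the sample shuttle and push it home

## Task

The tube rack on the loading track is locked by the big knurled steel ring on the bridge. Roll the ring's rim round with a fingertip, anticlockwise seen from above, counting two full turns in all (within a quarter turn), and then push the freed rack along the track, away from the bridge, until it rests against the end stop. Nothing is to be lifted, and the other things on the bench stay where they are.

Things in the scene. Friction and masses are not known exactly. Their poses are not given: they have to be found in the camera images.
- track: Aluminium loading track, plate 150 x 370 mm, 10 mm thick, fixed. Origin: centre of its underside, on the bench; y runs along the track from bridge to end stop, x across, z up. Two guide rails, tops 28 mm above the bench. White bridge at y = -120 mm: 142 mm across, 44 mm along, top 57 mm above the bench. End stop: white plate, y = 165 to 176 mm, 104 mm across, top 50 mm above the bench
- lock_ring (a joint): Angle of the knurled ring, rad: 0 at the start (tight), growing as it loosens, anticlockwise from above; 6.28 a turn; thread ends at 18.8. Light friction (about 1.3 N along the rim); it stays where left. Ring and lock pin rise 6 mm a turn; the pin leaves the rack's slot after 1.5 turns. A black index line on the ring's top shows the angle
- ring_center (a point): Centre of the knurled steel ring, on its upright axis, half-way up its rim: 83 mm above the bench when tight, 95 mm after two turns. Ring 92 mm across, 26 mm tall (rim 70 to 96 mm above the bench at the start). Free all round: bridge top 13 mm below it, rack's face about 74 mm from the rim on the end-stop side. Axes stay parallel to the track's
- rack_face (a point): Centre of the white rack's upright face towards the bridge, 72 mm wide, 22 to 95 mm above the bench; this point is 58.5 mm up. Push it along the track's +y, about 65 mm to go, 1.5 to 5 N. Rack 100 mm long, capped tubes fixed in it up to 113 mm above the bench; about 0.3 kg; its base plate is held down by the rails and reaches 160 mm back under the bridge to the lock pin
- rack_end (a point): Foremost end of the rack, 100 mm along the track from the rack's face, 40 mm above the bench; it meets the end stop when the rack is home
- end_stop (a point): Centre of the end stop's face that the rack comes to rest against (track's y = +165 mm), 40 mm above the bench
- reagent_jar: Small capped jar, 48 mm across, 70 mm tall, beside the track on its far side; bystander. Origin: centre of its underside
- dish_stack: Stack of three culture dishes, 60 mm across, 34 mm tall, on the robot's side of the track; bystander. Origin: centre of its underside
- beaker: Glass beaker, 66 mm across, 85 mm tall, to the left of the track; bystander. Origin: centre of its underside
- media_bottle: Glass bottle with a blue cap, 70 mm across, 150 mm tall, far left; bystander. Origin: centre of its underside
- tip_box: Grey box with a clear lid, 82 x 122 mm, 68 mm tall, to the right of the track; bystander. Origin: centre of its underside
- weigh_block: Steel weight with a knob, 32 mm across, 50 mm tall, beside the track on its far side; bystander. Origin: centre of its underside
- rack: The whole rack with its base plate (see the rack's face). Origin: on the underside of its base plate, in the middle across, straight below the rack's face, 10 mm above the bench; axes parallel to the track's

How it is judged:
On the way, in this order (a step that is already met when the one before it is completed fails the run):
1. the ring is loosened by two full turns, within a quarter turn, with the rack still in its locked place (value of joint lock_ring between 10.996 and 14.137 rad and y of rack_end in the frame of track below 0.125 m), for 0.2 s.
2. the rack is home against the end stop (y of rack_end in the frame of track above 0.159 m), for 0.2 s.
At the end, for the whole second after the job is handed in: The ring stands 1.75 to 2.25 turns (10.996 to 14.137 rad) loosened and still, and the rack rests with its end within 6 mm of the end stop (value of joint lock_ring between 10.996 and 14.137 rad and y of rack_end in the frame of track above 0.159 m and velocity of joint lock_ring between -0.05 and 0.05 rad/s and linear speed of rack below 0.01 m/s); the robot touches nothing.
It fails at once if the ring is turned more than two and a quarter turns (value of joint lock_ring above 14.137 rad).
It fails at once if the rack is lifted (8 mm) (z of rack_face in the frame of track above 0.0665 m).
It fails at once if another thing on the bench is moved more than 20 mm or lifted (distance of any of reagent_jar, dish_stack, beaker, media_bottle, tip_box, weigh_block from where it was at the start of the episode above 0.02 m).
It also fails if it takes over 72 s, if anything falls off the work surface, if the arm or the gripper's body presses on something with over 40 N, if the wrist force passes 120 N, or if a joint passes its speed limit or range.

## Robot

A 7-joint arm with a two-finger parallel gripper is mounted at the origin on the work surface. World frame = base frame: x ahead of the robot, y to its left, z up, the work surface at z = 0. Lengths are in m, angles in rad, forces in N, time in s.
With the tool pointing down it reaches from about 0.4 to 0.85 m from the base axis. Payload 4.5 kg.
Tool frame: the origin (TCP) lies on the centre line of the jaws, within the pads' length; the fingertips stand 14 mm ahead of it and the grasp point (between the pads) lies 5 mm behind it (nose_length is the distance from the TCP to the fingertips, in m); x points along the fingers, y is the direction in which the jaws open and shut, and the axes are right-handed (so a half turn about x gives the same grasp; the last joint's range is limited). The gripper opens to 88 mm and grips with 3 to 60 N. Pads are 18 mm wide; open, the fingers measure 123 mm over their backs; the gripper's body (75 mm by 187 mm) begins 45 mm behind the grasp point.
Start: joints at [1.238, 0.689, -0.195, 1.565, 0.157, 0.902, -0.215], TCP at [0.224, -0.583, 0.253] pointing down, gripper open.
Joint ranges: [-3.01, 3.01], [-0.46, 2.08], [-1.47, 1.51], [0.13, 2.56], [-1, 4.14], [0.04, 2.09], [-2.66, 2.66]. Speed limits (rad/s): [2.57, 2.57, 3.14, 3.14, 3.14, 3.14, 3.14].

## Interface

Orientations are given as a unit quaternion [x, y, z, w].
In Python, from plant import get_state, snapshot, camera_params, finish_job, boxes_of, silhouettes, spot_point, nose_length gives the robot as it stands.
- The arm moves only by the tool apply_moves, never from a script. Its arguments are lists of equal length, an entry for each row: "delta_pos": the shift along the tool's x, y, z in cm, a list of three; "yaw": the turn about the tool's x in rad; "gripper": the opening in per cent of the stroke, from 0 (shut) to 100 (fully open). A call has 1 to 10 rows; each row is the pose to reach, as a shift and turn from the pose measured when the call began, along the tool's axes at that moment; what a row does not reach only later rows make up. A row lasts 1/12 s, in which the tool goes at most 41.7 mm and 7.16 degrees, less where a joint would pass 70% of its speed; a pose out of reach is approached as far as the arm can. A call with a gripper value outside its range is refused whole. The fingers move at their own pace and stop on an object; "force" is the grip in N (left out, the last holds). Time passes only in rows, so rows that repeat a pose let the fingers close. It gives the time, the measured TCP pose, the force and the opening at its end, in the units of the state.
- get_state(): the state, without advancing time (a new reading comes with each control period).
- snapshot(name): name is "side" or "top" or "wrist"; returns the picture (420x560x3 uint8, red, green, blue); there is no depth.
- camera_params(name): a dict with "fovy" (degrees; the focal length in pixels is half the picture's height over the tangent of half this angle, whatever the lens; pixels are square), "cx", "cy" (the principal point, pixels), "position" and "orientation" of the camera in the world. Camera axes: x right, y down, z forward; pixel columns grow to the right and rows downward; lengths in m; the calibration is good to about 2 mm. A picture is of the moment at which its call begins: read the wrist's pose just before it. camera_params takes no time and is no camera call; for the wrist camera it gives the pose at the moment of the call.
- finish_job(): hands the job in, once; it reports no verdict.
Trained networks look in the newest picture that a camera, given by its name, has taken for a name from the list of things; names that differ only in an ending like _2 or _b are one class to them, and where a whole thing is asked for, a point or a joint stands for the part that bears it (a point fixed in the world has none). Each returns a list of dicts, best first, with "score" (0 to 1); they miss things now and then, are a little off and sometimes report something else, mostly with a low value. They report only what shows in the picture. A call takes as long as a camera call.
- boxes_of(thing, camera): "bbox" ([left, top, width, height] in pixels, round what is visible of it).
- silhouettes(thing, camera): "mask" (420x560 bool, what is visible of it) and "bbox" ([left, top, width, height] in pixels, round what is visible of it).
- spot_point(thing, camera): "pixel" ([column, row] in pixels: a listed point, or the origin of a listed thing).
The state is a dict: "clock": time; "q": joint angles; "qd": joint speeds; "joint_torque": joint torques, N m; "tool_pos": TCP position; "eef_rot": TCP orientation; "contact_force": force on the tool from outside, world axes, zero at the start; "moment": the same for the moment, N m; "opening": opening from 0.0 (shut) to 1.0 (fully open).
Only numpy, scipy, OpenCV 4.12 (cv2) and the standard library are available. Lean on these libraries where they do the work, as an engineer would, in place of code of your own. Each camera call takes 0.05 s, during which the arm holds its last target.

## Working session

There is one attempt and no reset: what is moved stays moved. The work goes in short steps, Python scripts to look and compute and a tool call to move; the robot and the scene stay as the last step left them, time stands still between calls to the robot, and variables do not carry over. Pictures are saved under pics/ and viewed, and the job is handed in when it is done.

Besides the shell and the picture viewer there is one more tool, called after ">>>" by a JSON object that holds its "method" and its "body", one argument or row to a line. apply_moves: Moves the arm, as the interface text tells. Its arguments: {"type":"object","properties":{"delta_pos":{"type":"array"},"yaw":{"type":"array"},"gripper":{"type":"array"},"force":{"type":"number"}},"required":["delta_pos","yaw","gripper"]}

```bash
mkdir -p pics; ls; cat > h.py <<'E'
import numpy as np,cv2
from scipy.spatial.transform import Rotation as R
from plant import *
def save(n,f):
    im=snapshot(n); cv2.imwrite('pics/'+f,im[:,:,::-1]); return im
def ray(n,px):
    c=camera_params(n); f=210/np.tan(np.radians(c['fovy'])/2)
    d=np.array([(px[0]-c['cx'])/f,(px[1]-c['cy'])/f,1.])
    return np.array(c['position']),R.from_quat(c['orientation']).apply(d)
def atz(n,px,z):
    p,d=ray(n,px); return p+d*(z-p[2])/d[2]
def proj(n,P):
    c=camera_params(n); f=210/np.tan(np.radians(c['fovy'])/2)
    q=R.from_quat(c['orientation']).inv().apply(np.array(P)-c['position'])
    return q[...,:2]/q[...,2:]*f+[c['cx'],c['cy']]
def tool(d): # world shift -> tool axes cm
    return R.from_quat(get_state()['eef_rot']).inv().apply(d)*100
E
python3 - <<'E'
from h import *
s=get_state();print(s);print(nose_length() if callable(nose_length) else nose_length)
for n in('top','side'):
    print(n,camera_params(n)); save(n,n+'0.png')
    for t in('ring_center','rack_face','rack_end','end_stop','track'):
        r=spot_point(t,n); print(t,[(x['pixel'],round(x['score'],2)) for x in r[:2]])
print(R.from_quat(s['eef_rot']).as_matrix().round(3))
E
```

```text
pics
{'clock': 0.0, 'q': array([ 1.2378253 ,  0.6899859 , -0.19451391,  1.56630253,  0.1573056 ,
        0.90246554, -0.21511692]), 'qd': array([ 0.00026796, -0.00017979,  0.00019937, -0.00090686,  0.00154242,
       -0.00152888,  0.00056609]), 'joint_torque': array([ 1.30427202e-04, -5.27564478e+01, -1.26684878e+00, -1.53427380e+01,
       -5.26439014e-02,  6.68444205e-03,  1.63607724e-04]), 'tool_pos': array([ 0.22387701, -0.58290934,  0.25191985]), 'eef_rot': array([-0.69508774, -0.12957581,  0.69540319, -0.12836491]), 'contact_force': array([-0.0834913 , -1.53785293,  0.38659448]), 'moment': array([-0.03364516,  0.01675523, -0.03057375]), 'opening': 0.9948737082948609}
0.014
top {'fovy': 49.47045771652629, 'cx': 282.9963144136477, 'cy': 212.53755958375407, 'position': array([ 0.46288246, -0.03029237,  1.52299139]), 'orientation': array([ 0.70883629, -0.70419001,  0.02937463, -0.02836675])}
ring_center [([299.6, 219.2], 0.7)]
rack_face [([257.1, 216.4], 0.74)]
rack_end [([232.5, 210.7], 0.56)]
end_stop [([212.8, 211.5], 0.63)]
track [([260.9, 214.0], 0.84)]
side {'fovy': 57.05956330358573, 'cx': 280.41907471520125, 'cy': 212.18626122873204, 'position': array([0.16912526, 0.70693566, 0.72841688]), 'orientation': array([-0.22309506,  0.87226719, -0.41914997,  0.1170122 ])}
ring_center [([303.7, 197.9], 0.66)]
rack_face [([275.8, 223.3], 0.9)]
rack_end [([252.0, 253.1], 0.67)]
end_stop [([235.9, 269.3], 0.6), ([291.9, 292.7], 0.18)]
track [([277.4, 245.6], 0.83)]
[[-0.001  0.359 -0.933]
 [ 0.002 -0.933 -0.359]
 [-1.    -0.002  0.   ]]
```

View pics/top0.png

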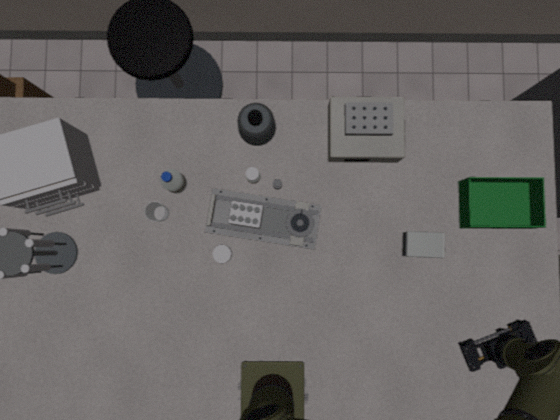

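View pics/side0.png

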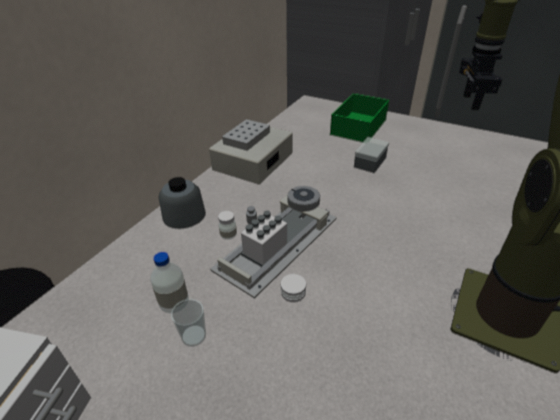

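```bash
python3 - <<'E'
from h import *
for t,z in(('ring_center',.083),('rack_face',.0585),('rack_end',.04),('end_stop',.04),('track',0)):
    for n in('top','side'):
        r=[x for x in [dict(top=dict(ring_center=[299.6,219.2],rack_face=[257.1,216.4],rack_end=[232.5,210.7],end_stop=[212.8,211.5],track=[260.9,214]),side=dict(ring_center=[303.7,197.9],rack_face=[275.8,223.3],rack_end=[252,253.1],end_stop=[235.9,269.3],track=[277.4,245.6]))]][0]
        print(t,n,atz(n,r[n][t],z).round(4))
E
```

```text
ring_center top [ 0.56   -0.0847  0.083 ]
ring_center side [ 0.5491 -0.0858  0.083 ]
rack_face top [0.5697 0.0513 0.0585]
rack_face side [0.5784 0.0226 0.0585]
rack_end top [0.5892 0.1329 0.04  ]
rack_end side [0.5849 0.134  0.04  ]
end_stop top [0.5862 0.1971 0.04  ]
end_stop side [0.5894 0.1997 0.04  ]
track top [0.5822 0.042  0.    ]
track side [0.5633 0.0432 0.    ]
```

```bash
python3 - <<'E'
from h import *
s=get_state();c=camera_params('wrist');Rm=R.from_quat(s['eef_rot']).inv()
print(c, Rm.apply(c['position']-s['tool_pos']), (Rm*R.from_quat(c['orientation'])).as_matrix().round(3))
print(tool(np.array([.555,-.085,.30])-s['tool_pos']))
E
```

```text
{'fovy': 69.3246302568125, 'cx': 281.34885512537454, 'cy': 203.89968726802007, 'position': array([ 0.29345033, -0.55701353,  0.38328548]), 'orientation': array([ 0.81482932, -0.5604412 , -0.0841148 ,  0.12199811])} [-0.13051794  0.00019812 -0.07416304] [[ 0.    -0.293  0.956]
 [ 1.    -0.001 -0.001]
 [ 0.001  0.956  0.293]]
[ -4.72660703 -34.66297771 -48.75889739]
```

>>> {"method": "apply_moves", "body": {
  "delta_pos": [
    [-0.5,-2.3,-3.2],
    [-1,-4.6,-6.4],
    [-1.5,-6.9,-9.6],
    [-2,-9.2,-12.8],
    [-2.5,-11.5,-16],
    [-3,-13.8,-19.2],
    [-3.3,-16.1,-22.4],
    [-3.6,-18.4,-25.6],
    [-4,-20.7,-28.8],
    [-4.5,-23,-32]
  ],
  "yaw": [-0.12,-0.24,-0.36,-0.48,-0.6,-0.72,-0.84,-0.96,-1.08,-1.08],
  "gripper": [0,0,0,0,0,0,0,0,0,0]
}}

```text
clock: 1.43
tool_pos: [0.4409, -0.2525, 0.2979]
eef_rot: [-0.529, -0.469, 0.529, -0.469]
contact_force: [1.7, -0.5, -1.1]
opening: 0.264
```

```bash
python3 - <<'E'
from h import *
s=get_state();print(s['tool_pos'],s['q'],s['contact_force'],s['opening'],R.from_quat(s['eef_rot']).as_matrix().round(3))
print(tool(np.array([.555,-.085,.30])-s['tool_pos']))
E
```

```text
[ 0.44087435 -0.25245959  0.29792405] [ 0.76369973  0.51046468 -0.52013007  1.8441093   0.32294097  0.87150205
 -0.031249  ] [ 1.65097372 -0.51011386 -1.13856324] 0.26387849844044914 [[-0.     0.993 -0.119]
 [-0.    -0.119 -0.993]
 [-1.    -0.     0.   ]]
[ -0.20906411   9.33773121 -17.98554848]
```

>>> {"method": "apply_moves", "body": {
  "delta_pos": [
    [0,1.8,-3.6],
    [0,3.7,-7.2],
    [0,5.6,-10.8],
    [0,7.5,-14.4],
    [0,9.3,-18],
    [0,9.3,-18],
    [0,9.3,-18]
  ],
  "yaw": [0,0,0,0,0,0,0],
  "gripper": [0,0,0,0,0,0,0]
}}

```text
clock: 2.02
tool_pos: [0.5557, -0.0815, 0.298]
eef_rot: [0.528, 0.471, -0.527, 0.471]
contact_force: [-0.1, -0.7, -0.5]
opening: 0.007
```

```bash
python3 - <<'E'
from h import *
s=get_state();print(s['tool_pos'],s['contact_force'],s['opening'])
save('wrist','w1.png')
for t,z in(('ring_center',.083),('rack_face',.0585),('rack_end',.04),('end_stop',.04),('track',0)):
    for r in spot_point(t,'wrist')[:2]: print(t,r['pixel'],round(r['score'],2),atz('wrist',r['pixel'],z).round(4))
for r in silhouettes('lock_ring','wrist')[:1]: print(r['bbox'],r['score'])
E
```

```text
[ 0.55570956 -0.08153112  0.29799554] [-0.08755632 -0.72096679 -0.45373058] 0.006837777611092479
ring_center [279.6, 183.8] 0.97 [ 0.5495 -0.0919  0.083 ]
rack_face [279.5, 70.2] 0.62 [0.5644 0.0312 0.0585]
```

View pics/w1.png

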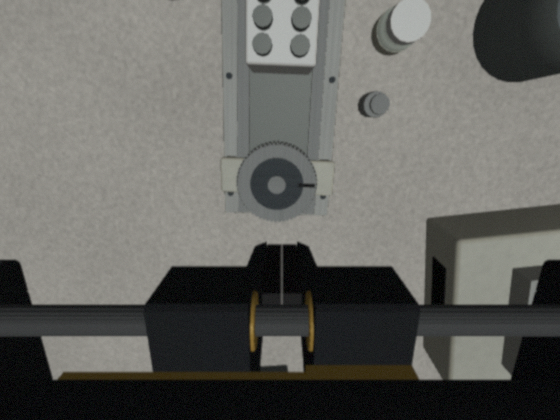

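```bash
cat >> h.py <<'E'
from scipy.optimize import minimize
def fitring(mask,n,zlo,x0):
    a=np.linspace(0,2*np.pi,60)
    def m(p):
        P=np.concatenate([np.c_[p[0]+.046*np.cos(a),p[1]+.046*np.sin(a),0*a+z] for z in(zlo,zlo+.026)])
        h=cv2.convexHull((proj(n,P)*16).round().astype(np.int32))
        o=np.zeros((420,560),np.uint8);cv2.fillConvexPoly(o,h,1,shift=4);return o>0
    f=lambda p:1-(m(p)&mask).sum()/(m(p)|mask).sum()
    r=minimize(f,x0,method='Nelder-Mead',options=dict(initial_simplex=np.array([x0,x0+[.006,0],x0+[0,.006]])))
    return r.x,1-r.fun
E
python3 - <<'E'
from h import *
save('wrist','w2.png')
r=silhouettes('lock_ring','wrist')[0];print(r['bbox'],r['score'])
print(fitring(r['mask'],'wrist',.07,np.array([.5495,-.0919])))
# outlines overlay
im=cv2.imread('pics/w2.png');im[r['mask']]=im[r['mask']]//2+[0,0,120]
p=fitring(r['mask'],'wrist',.07,np.array([.5495,-.0919]))[0]
a=np.linspace(0,6.28,60)
q=proj('wrist',np.c_[p[0]+.046*np.cos(a),p[1]+.046*np.sin(a),0*a+.096])
for x in q: cv2.circle(im,tuple(int(v) for v in x.round()),0,(0,255,0),-1)
cv2.imwrite('pics/o2.png',cv2.resize(im[100:260,160:400],None,fx=3,fy=3))
E
```

```text
[237.3, 138.5, 81.6, 77.9] 0.91
(array([ 0.54927605, -0.08311572]), np.float64(0.9358170416820362))
```

View pics/o2.png

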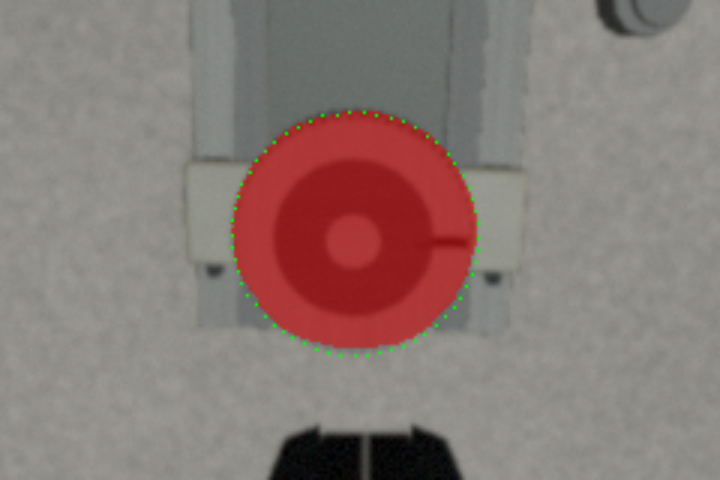

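>>> {"method": "apply_moves", "body": {
  "delta_pos": [
    [0,-1.2,3.5],
    [2,-2.4,7.1],
    [6,-2.4,7.1],
    [10,-2.4,7.1],
    [14,-2.4,7.1],
    [18,-2.4,7.1],
    [20.4,-2.4,7.1],
    [20.4,-2.4,7.1],
    [20.4,-2.4,7.1]
  ],
  "yaw": [0,0,0,0,0,0,0,0,0],
  "gripper": [0,0,0,0,0,0,0,0,0],
  "force": 30
}}

```text
clock: 3.22
tool_pos: [0.5215, -0.1533, 0.0935]
eef_rot: [-0.529, -0.469, 0.53, -0.468]
contact_force: [0.7, -0.4, 0.2]
opening: 0.006
```

```bash
cat >> h.py <<'E'
C=np.array([.549,-.082])
def uv():
    s=get_state();Rm=R.from_quat(s['eef_rot']).as_matrix();d=s['tool_pos'][:2]-C
    f=s['contact_force']
    print('t',round(s['clock'],2),'uv mm',(d@Rm[:2,1]*1000).round(1),(-d@Rm[:2,2]*1000).round(1),'z',s['tool_pos'][2].round(4),'F uvz',(f@Rm[:,1]).round(1),(-f@Rm[:,2]).round(1),f[2].round(1),'q',s['q'].round(2))
E
python3 - <<'E'
from h import *
uv();save('wrist','w3.png')
E
```

```text
t 3.22 uv mm -18.8 -74.1 z 0.0935 F uvz 0.7 -0.4 0.2 q [ 0.39  0.84 -0.31  1.93  0.55  0.46 -0.45]
```

View pics/w3.png

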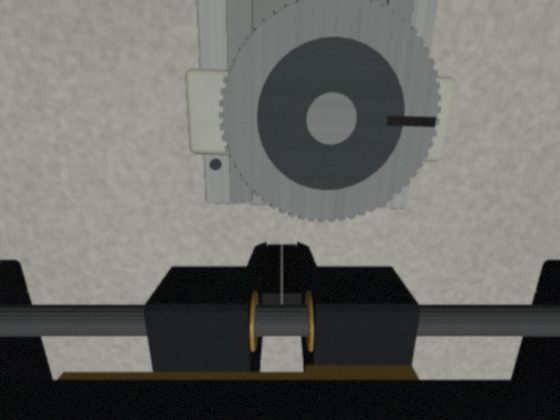

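>>> {"method": "apply_moves", "body": {
  "delta_pos": [
    [0,0,-0.5],
    [0,0,-1.0],
    [0,0,-1.4],
    [0,0,-1.6],
    [0,0,-1.6]
  ],
  "yaw": [0,0,0,0,0],
  "gripper": [0,0,0,0,0]
}}

```text
clock: 3.68
tool_pos: [0.5252, -0.1374, 0.0958]
eef_rot: [0.53, 0.468, -0.529, 0.47]
contact_force: [-1.1, -0.4, 0.7]
opening: 0.004
```

```bash
python3 - <<'E'
from h import *
uv()
E
```

```text
t 3.68 uv mm -16.9 -57.9 z 0.0958 F uvz -1.1 -0.6 0.7 q [ 0.35  0.84 -0.31  1.93  0.55  0.45 -0.48]
```

>>> {"method": "apply_moves", "body": {
  "delta_pos": [
    [0.1,0,-0.2],
    [0.1,0,-0.4],
    [0.1,0,-0.4]
  ],
  "yaw": [0,0,0],
  "gripper": [0,0,0]
}}

```text
clock: 3.93
tool_pos: [0.5252, -0.1367, 0.0953]
eef_rot: [-0.529, -0.466, 0.531, -0.47]
contact_force: [-0.7, -6.5, 5.2]
opening: 0.003
```

```bash
python3 - <<'E'
from h import *
uv()
uv();save('wrist','w4.png');uv()
E
```

```text
t 3.93 uv mm -16.9 -57.2 z 0.0953 F uvz 0.1 -6.5 5.2 q [ 0.35  0.84 -0.3   1.93  0.55  0.45 -0.48]
t 3.93 uv mm -16.9 -57.2 z 0.0953 F uvz 0.1 -6.5 5.2 q [ 0.35  0.84 -0.3   1.93  0.55  0.45 -0.48]
t 3.98 uv mm -16.9 -57.2 z 0.0953 F uvz -0.6 -6.5 5.4 q [ 0.35  0.84 -0.3   1.93  0.55  0.45 -0.48]
```

View pics/w4.png

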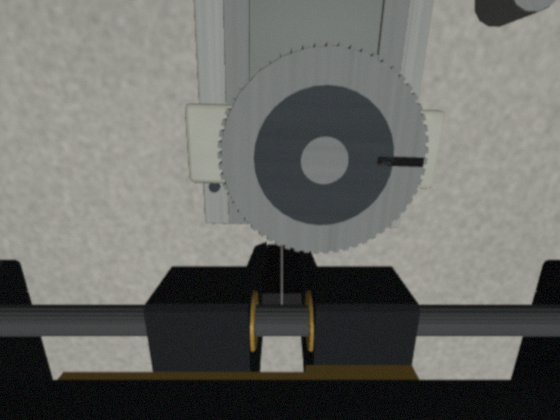

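>>> {"method": "apply_moves", "body": {
  "delta_pos": [
    [0,0.5,-0.4],
    [0,1.0,-0.4],
    [0,1.5,-0.4],
    [0,2.0,-0.4],
    [0,2.5,-0.4],
    [0,3.0,-0.4],
    [0,3.0,-0.4]
  ],
  "yaw": [0,0,0,0,0,0,0],
  "gripper": [0,0,0,0,0,0,0]
}}

```text
clock: 4.57
tool_pos: [0.555, -0.1407, 0.0956]
eef_rot: [-0.528, -0.464, 0.533, -0.47]
contact_force: [-1.3, -7.9, 3.9]
opening: 0.005
```

```bash
python3 - <<'E'
from h import *
uv();save('wrist','w5.png')
E
```

```text
t 4.57 uv mm 13.4 -57.4 z 0.0956 F uvz -0.3 -8.1 3.9 q [ 0.35  0.86 -0.32  1.84  0.53  0.52 -0.46]
```

View pics/w5.png

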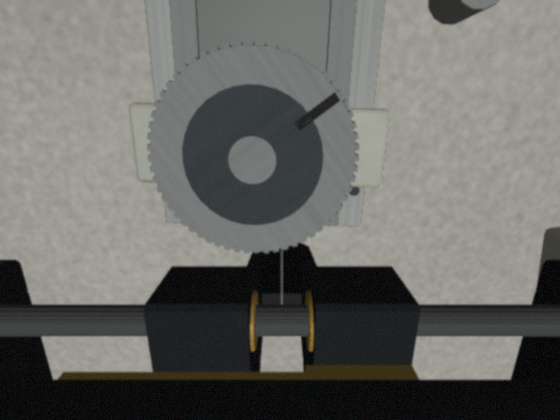

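```bash
cat >> h.py <<'E'
def plan(uvs,press,z=.0955,c=(0,0)):
    """uvs: list of (u,v,nx,ny) mm, n outward normal; prints rows"""
    s=get_state();Rm=R.from_quat(s['eef_rot']).as_matrix();d=s['tool_pos'][:2]-C
    u0,v0=d@Rm[:2,1]*1000,-d@Rm[:2,2]*1000
    x=round((s['tool_pos'][2]-z)*100,1)
    print([[x,round((u+c[0]-press*a-u0)/10,2),round(-(v+c[1]-press*b-v0)/10,2)] for u,v,a,b in uvs])
def corner(sx,sy,t0,t1,n,hu,hv,r=46):
    # block centre is offset (sx*hu, sy*hv) from the contact
    th=np.radians(np.linspace(t0,t1,n+1)[1:])
    return [(r*np.cos(t)+sx*hu,r*np.sin(t)+sy*hv,np.cos(t),np.sin(t)) for t in th]
E
python3 - <<'E'
from h import *
plan(corner(1,-1,-90,0,10,15,11),4)
E
```

```text
[[np.float64(0.0), np.float64(0.82), np.float64(-0.49)], [np.float64(0.0), np.float64(1.46), np.float64(-0.65)], [np.float64(0.0), np.float64(2.07), np.float64(-0.9)], [np.float64(0.0), np.float64(2.63), np.float64(-1.24)], [np.float64(0.0), np.float64(3.13), np.float64(-1.67)], [np.float64(0.0), np.float64(3.56), np.float64(-2.17)], [np.float64(0.0), np.float64(3.9), np.float64(-2.73)], [np.float64(0.0), np.float64(4.16), np.float64(-3.34)], [np.float64(0.0), np.float64(4.31), np.float64(-3.98)], [np.float64(0.0), np.float64(4.36), np.float64(-4.64)]]
```

>>> {"method": "apply_moves", "body": {
  "delta_pos": [
    [0,0.8,-0.5],
    [0,1.45,-0.65],
    [0,2.05,-0.9],
    [0,2.65,-1.25],
    [0,3.15,-1.65],
    [0,3.55,-2.15],
    [0,3.9,-2.75],
    [0,4.15,-3.35],
    [0,4.3,-4.0],
    [0,4.35,-4.65]
  ],
  "yaw": [0,0,0,0,0,0,0,0,0,0],
  "gripper": [0,0,0,0,0,0,0,0,0,0]
}}

```text
clock: 5.45
tool_pos: [0.6081, -0.1017, 0.0958]
eef_rot: [-0.53, -0.461, 0.532, -0.472]
contact_force: [6.6, -3.5, -3.3]
opening: 0.004
```

```bash
python3 - <<'E'
from h import *
uv();save('wrist','w6.png')
E
```

```text
t 5.45 uv mm 61.1 -11.9 z 0.0958 F uvz 6.9 -2.6 -3.3 q [ 0.27  0.9  -0.34  1.71  0.49  0.61 -0.49]
```

View pics/w6.png

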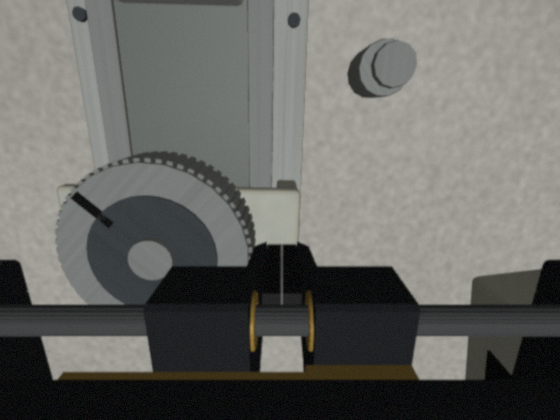

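```bash
python3 - <<'E'
from h import *
np.set_printoptions(suppress=True)
print(R.from_quat(get_state()['eef_rot']).as_matrix().round(3))
plan([(61,v,1,0) for v in(-5,2,10)]+corner(1,1,0,63,7,15,10),4)
E
```

```text
[[ 0.01   0.992 -0.126]
 [-0.01  -0.126 -0.992]
 [-1.     0.011  0.009]]
[[np.float64(0.0), np.float64(-0.43), np.float64(-0.44)], [np.float64(0.0), np.float64(-0.43), np.float64(-1.14)], [np.float64(0.0), np.float64(-0.43), np.float64(-1.94)], [np.float64(0.0), np.float64(-0.48), np.float64(-2.59)], [np.float64(0.0), np.float64(-0.64), np.float64(-3.24)], [np.float64(0.0), np.float64(-0.89), np.float64(-3.84)], [np.float64(0.0), np.float64(-1.23), np.float64(-4.41)], [np.float64(0.0), np.float64(-1.66), np.float64(-4.91)], [np.float64(0.0), np.float64(-2.16), np.float64(-5.34)], [np.float64(0.0), np.float64(-2.72), np.float64(-5.68)]]
```

>>> {"method": "apply_moves", "body": {
  "delta_pos": [
    [0,-0.45,-0.45],
    [0,-0.45,-1.15],
    [0,-0.45,-1.95],
    [0,-0.5,-2.6],
    [0,-0.65,-3.25],
    [0,-0.9,-3.85],
    [0,-1.25,-4.4],
    [0,-1.65,-4.9],
    [0,-2.15,-5.35],
    [0,-2.7,-5.7]
  ],
  "yaw": [0,0,0,0,0,0,0,0,0,0],
  "gripper": [0,0,0,0,0,0,0,0,0,0]
}}

```text
clock: 6.33
tool_pos: [0.5905, -0.0369, 0.0959]
eef_rot: [0.532, 0.462, -0.528, 0.473]
contact_force: [3.5, 3.1, 3.7]
opening: 0.001
```

```bash
python3 - <<'E'
from h import *
uv();save('wrist','w7.png');im=save('top','t7.png');cv2.imwrite('pics/t7z.png',cv2.resize(im[160:280,180:360,::-1],None,fx=4,fy=4,interpolation=2))
plan(corner(1,1,70,90,2,15,10)+[(u,56,0,1) for u in (9,2,-5,-12)]+corner(-1,1,90,120,4,15,10),4)
E
```

```text
t 6.33 uv mm 35.5 49.9 z 0.0959 F uvz 3.1 3.5 3.7 q [ 0.16  0.87 -0.31  1.79  0.49  0.54 -0.6 ]
[[np.float64(0.0), np.float64(-1.16), np.float64(-0.09)], [np.float64(0.0), np.float64(-1.89), np.float64(-0.15)], [np.float64(0.0), np.float64(-2.49), np.float64(-0.15)], [np.float64(0.0), np.float64(-3.19), np.float64(-0.15)], [np.float64(0.0), np.float64(-3.89), np.float64(-0.15)], [np.float64(0.0), np.float64(-4.59), np.float64(-0.15)], [np.float64(0.0), np.float64(-5.44), np.float64(-0.11)], [np.float64(0.0), np.float64(-5.98), np.float64(-0.01)], [np.float64(0.0), np.float64(-6.5), np.float64(0.17)], [np.float64(0.0), np.float64(-6.99), np.float64(0.41)]]
```

View pics/w7.png

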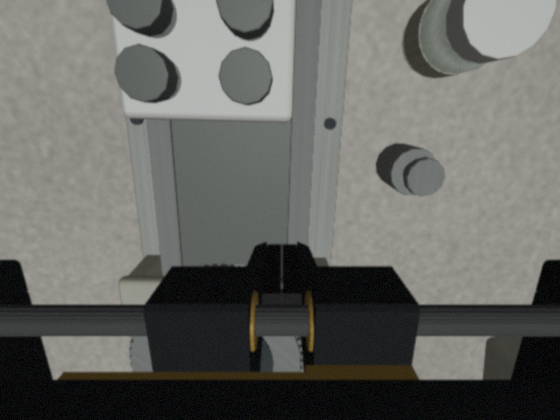

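View pics/t7z.png

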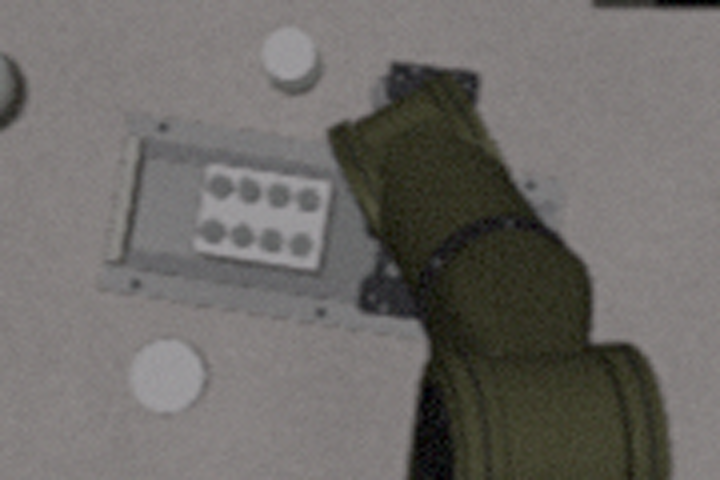

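>>> {"method": "apply_moves", "body": {
  "delta_pos": [
    [0,-1.0,-0.05],
    [0,-1.7,-0.1],
    [0,-2.4,-0.1],
    [0,-3.1,-0.1],
    [0,-3.8,-0.1],
    [0,-4.6,-0.05],
    [0,-5.3,0],
    [0,-5.9,0.1],
    [0,-6.4,0.25],
    [0,-6.9,0.5]
  ],
  "yaw": [0,0,0,0,0,0,0,0,0,0],
  "gripper": [0,0,0,0,0,0,0,0,0,0]
}}

```text
clock: 7.27
tool_pos: [0.5184, -0.03, 0.095]
eef_rot: [0.531, 0.466, -0.528, 0.472]
contact_force: [-0.8, 5.7, 4.9]
opening: 0.001
```

```bash
python3 - <<'E'
from h import *
uv();im=save('side','s8.png');cv2.imwrite('pics/s8z.png',cv2.resize(im[160:280,220:380,::-1],None,fx=4,fy=4,interpolation=2))
plan(corner(-1,1,120,180,8,15,10)+[(-61,v,-1,0) for v in (4,-3)],4)
E
```

```text
t 7.27 uv mm -36.6 48.0 z 0.095 F uvz -1.4 5.5 4.9 q [ 0.12  0.82 -0.25  2.01  0.53  0.37 -0.68]
[[np.float64(-0.1), np.float64(-0.22), np.float64(0.35)], [np.float64(-0.1), np.float64(-0.63), np.float64(0.71)], [np.float64(-0.1), np.float64(-1.0), np.float64(1.13)], [np.float64(-0.1), np.float64(-1.3), np.float64(1.58)], [np.float64(-0.1), np.float64(-1.54), np.float64(2.08)], [np.float64(-0.1), np.float64(-1.72), np.float64(2.6)], [np.float64(-0.1), np.float64(-1.83), np.float64(3.13)], [np.float64(-0.1), np.float64(-1.86), np.float64(3.68)], [np.float64(-0.1), np.float64(-1.86), np.float64(4.28)], [np.float64(-0.1), np.float64(-1.86), np.float64(4.98)]]
```

View pics/s8z.png

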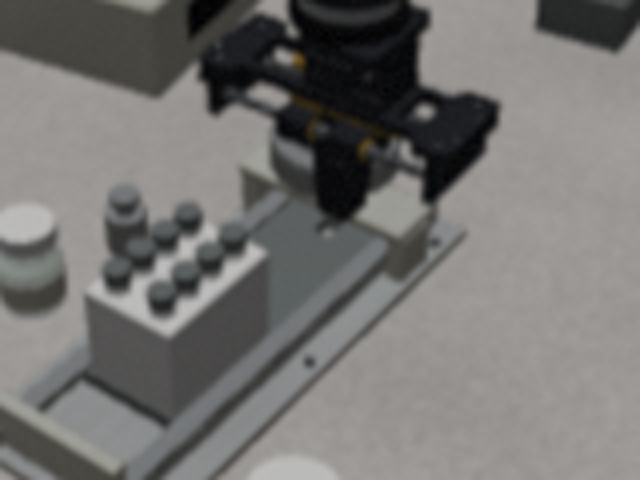

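>>> {"method": "apply_moves", "body": {
  "delta_pos": [
    [0,-0.25,0.4],
    [0,-0.65,0.75],
    [0,-1.0,1.15],
    [0,-1.3,1.6],
    [0,-1.55,2.1],
    [0,-1.7,2.6],
    [0,-1.8,3.15],
    [0,-1.85,3.7],
    [0,-1.85,4.3],
    [0,-1.85,5.0]
  ],
  "yaw": [0,0,0,0,0,0,0,0,0,0],
  "gripper": [0,0,0,0,0,0,0,0,0,0]
}}

```text
clock: 8.15
tool_pos: [0.4891, -0.0797, 0.0944]
eef_rot: [-0.528, -0.467, 0.531, -0.471]
contact_force: [-6.2, 2.4, 1.3]
opening: 0.004
```

```bash
python3 - <<'E'
from h import *
uv();save('wrist','w9.png')
plan([(-61,-10,-1,0)]+corner(-1,-1,180,250,9,15,11),4)
E
```

```text
t 8.15 uv mm -59.7 -5.0 z 0.0944 F uvz -6.4 1.6 1.3 q [ 0.21  0.8  -0.23  2.07  0.57  0.33 -0.63]
[[np.float64(-0.1), np.float64(0.29), np.float64(0.27)], [np.float64(-0.1), np.float64(0.32), np.float64(0.94)], [np.float64(-0.1), np.float64(0.44), np.float64(1.5)], [np.float64(-0.1), np.float64(0.63), np.float64(2.03)], [np.float64(-0.1), np.float64(0.89), np.float64(2.54)], [np.float64(-0.1), np.float64(1.22), np.float64(3.01)], [np.float64(-0.1), np.float64(1.6), np.float64(3.43)], [np.float64(-0.1), np.float64(2.04), np.float64(3.79)], [np.float64(-0.1), np.float64(2.53), np.float64(4.09)], [np.float64(-0.1), np.float64(3.05), np.float64(4.32)]]
```

View pics/w9.png

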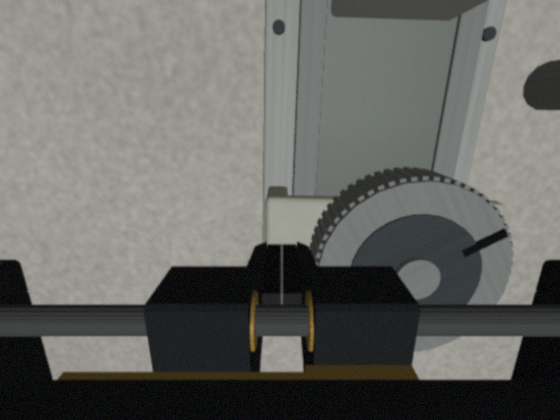

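>>> {"method": "apply_moves", "body": {
  "delta_pos": [
    [0,0.3,0.3],
    [0,0.32,0.95],
    [0,0.45,1.5],
    [0,0.65,2.05],
    [0,0.9,2.55],
    [0,1.2,3.0],
    [0,1.6,3.45],
    [0,2.05,3.8],
    [0,2.55,4.1],
    [0,3.05,4.3]
  ],
  "yaw": [0,0,0,0,0,0,0,0,0,0],
  "gripper": [0,0,0,0,0,0,0,0,0,0]
}}

```text
clock: 9.03
tool_pos: [0.5124, -0.1319, 0.0944]
eef_rot: [-0.527, -0.464, 0.535, -0.47]
contact_force: [-4.5, -4.4, 0.8]
opening: 0.001
```

```bash
python3 - <<'E'
from h import *
uv();save('wrist','w10.png')
plan(corner(-1,-1,258,270,2,15,11)+[(u,-57,0,-1) for u in (-9,-2,5,12)]+corner(1,-1,-90,-60,4,15,11),4)
E
```

```text
t 9.03 uv mm -30.0 -54.2 z 0.0944 F uvz -3.9 -4.9 0.8 q [ 0.33  0.83 -0.29  1.97  0.57  0.42 -0.52]
[[np.float64(-0.1), np.float64(0.9), np.float64(-0.2)], [np.float64(-0.1), np.float64(1.34), np.float64(-0.18)], [np.float64(-0.1), np.float64(1.94), np.float64(-0.18)], [np.float64(-0.1), np.float64(2.64), np.float64(-0.18)], [np.float64(-0.1), np.float64(3.34), np.float64(-0.18)], [np.float64(-0.1), np.float64(4.04), np.float64(-0.18)], [np.float64(-0.1), np.float64(4.89), np.float64(-0.22)], [np.float64(-0.1), np.float64(5.42), np.float64(-0.32)], [np.float64(-0.1), np.float64(5.94), np.float64(-0.5)], [np.float64(-0.1), np.float64(6.44), np.float64(-0.74)]]
```

View pics/w10.png

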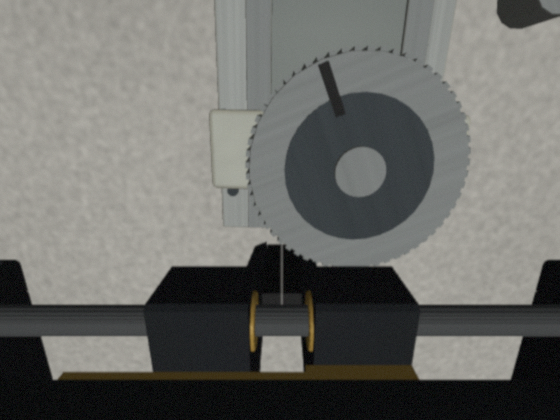

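>>> {"method": "apply_moves", "body": {
  "delta_pos": [
    [0,0.7,-0.2],
    [0,1.3,-0.2],
    [0,1.95,-0.2],
    [0,2.65,-0.2],
    [0,3.35,-0.2],
    [0,4.05,-0.2],
    [0,4.8,-0.25],
    [0,5.4,-0.35],
    [0,5.95,-0.5],
    [0,6.45,-0.75]
  ],
  "yaw": [0,0,0,0,0,0,0,0,0,0],
  "gripper": [0,0,0,0,0,0,0,0,0,0]
}}

```text
clock: 9.92
tool_pos: [0.5808, -0.1379, 0.095]
eef_rot: [-0.528, -0.461, 0.536, -0.471]
contact_force: [1.8, -5.1, -0.2]
opening: 0.005
```

```bash
python3 - <<'E'
from h import *
uv();save('wrist','w11.png')
plan(corner(1,-1,-60,0,8,15,11)+[(61,v,1,0) for v in (-4,3)],4)
E
```

```text
t 9.92 uv mm 38.9 -51.2 z 0.095 F uvz 2.4 -4.8 -0.2 q [ 0.34  0.88 -0.34  1.77  0.53  0.58 -0.46]
[[np.float64(-0.0), np.float64(0.02), np.float64(-0.58)], [np.float64(-0.0), np.float64(0.44), np.float64(-0.94)], [np.float64(-0.0), np.float64(0.8), np.float64(-1.35)], [np.float64(-0.0), np.float64(1.11), np.float64(-1.81)], [np.float64(-0.0), np.float64(1.35), np.float64(-2.3)], [np.float64(-0.0), np.float64(1.52), np.float64(-2.82)], [np.float64(-0.0), np.float64(1.63), np.float64(-3.36)], [np.float64(-0.0), np.float64(1.67), np.float64(-3.91)], [np.float64(-0.0), np.float64(1.67), np.float64(-4.61)], [np.float64(-0.0), np.float64(1.67), np.float64(-5.31)]]
```

View pics/w11.png

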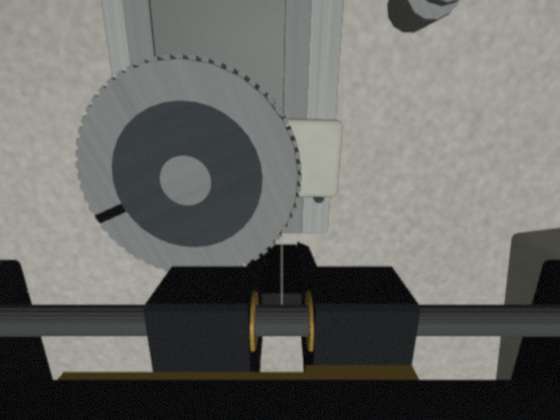

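>>> {"method": "apply_moves", "body": {
  "delta_pos": [
    [0,0.15,-0.5],
    [0,0.5,-0.9],
    [0,0.8,-1.35],
    [0,1.1,-1.8],
    [0,1.35,-2.3],
    [0,1.5,-2.8],
    [0,1.65,-3.35],
    [0,1.65,-3.9],
    [0,1.65,-4.6],
    [0,1.65,-5.3]
  ],
  "yaw": [0.01,0.02,0.02,0.02,0.02,0.02,0.02,0.02,0.02,0.02],
  "gripper": [0,0,0,0,0,0,0,0,0,0]
}}

```text
clock: 10.8
tool_pos: [0.6115, -0.0865, 0.0958]
eef_rot: [0.537, 0.452, -0.536, 0.469]
contact_force: [6.6, -2.9, 0.9]
opening: 0.004
```

```bash
python3 - <<'E'
from h import *
uv();save('wrist','w12.png')
print(R.from_quat(get_state()['eef_rot']).as_matrix().round(3))
plan([(61,10,1,0)]+corner(1,1,0,63,9,15,10),4)
E
```

```text
t 10.8 uv mm 62.4 5.1 z 0.0958 F uvz 7.0 -1.8 0.9 q [ 0.24  0.9  -0.33  1.72  0.5   0.6  -0.54]
[[ 0.017  0.989 -0.149]
 [-0.015 -0.149 -0.989]
 [-1.     0.019  0.012]]
[[np.float64(0.1), np.float64(-0.54), np.float64(-0.25)], [np.float64(0.1), np.float64(-0.57), np.float64(-0.76)], [np.float64(0.1), np.float64(-0.66), np.float64(-1.26)], [np.float64(0.1), np.float64(-0.82), np.float64(-1.75)], [np.float64(0.1), np.float64(-1.03), np.float64(-2.22)], [np.float64(0.1), np.float64(-1.3), np.float64(-2.66)], [np.float64(0.1), np.float64(-1.62), np.float64(-3.06)], [np.float64(0.1), np.float64(-1.98), np.float64(-3.42)], [np.float64(0.1), np.float64(-2.39), np.float64(-3.73)], [np.float64(0.1), np.float64(-2.83), np.float64(-3.99)]]
```

View pics/w12.png

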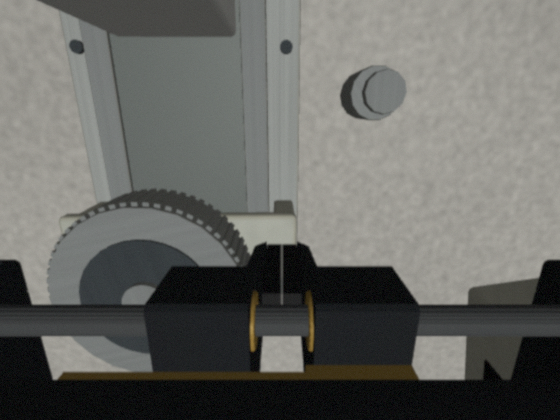

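>>> {"method": "apply_moves", "body": {
  "delta_pos": [
    [0,-0.5,-0.25],
    [0,-0.55,-0.8],
    [0,-0.65,-1.3],
    [0,-0.8,-1.8],
    [0,-1.05,-2.3],
    [0,-1.3,-2.75],
    [0,-1.65,-3.15],
    [0,-2.05,-3.55],
    [0,-2.5,-3.85],
    [0,-3.0,-4.1]
  ],
  "yaw": [-0.01,-0.02,-0.03,-0.03,-0.03,-0.03,-0.03,-0.03,-0.03,-0.03],
  "gripper": [0,0,0,0,0,0,0,0,0,0]
}}

```text
clock: 11.68
tool_pos: [0.59, -0.0362, 0.0958]
eef_rot: [0.532, 0.461, -0.526, 0.477]
contact_force: [4.6, 3.0, 4.0]
opening: 0.008
```

```bash
python3 - <<'E'
from h import *
uv()
E
```

```text
t 11.68 uv mm 35.2 50.4 z 0.0958 F uvz 4.3 3.5 4.0 q [ 0.16  0.87 -0.31  1.8   0.51  0.53 -0.61]
```

>>> {"method": "apply_moves", "body": {
  "delta_pos": [
    [0,0.5,-0.5],
    [0,1.0,-1.0],
    [-3,1.0,-1.0],
    [-7,1.0,-1.0],
    [-11,0,-1],
    [-14,-1.5,2.5],
    [-14,-3,6],
    [-14,-3.5,8],
    [-14,-3.5,8],
    [-14,-3.5,8]
  ],
  "yaw": [0,0,0,0,0,0,0,0,0,0],
  "gripper": [0,0,0,0,0,0,0,0,0,0]
}}

```text
clock: 12.52
tool_pos: [0.5418, -0.1116, 0.2354]
eef_rot: [0.532, 0.461, -0.527, 0.476]
contact_force: [1.3, 0.1, 0.0]
opening: 0.005
```

```bash
python3 - <<'E'
from h import *
uv();save('wrist','w13.png')
print(R.from_quat(get_state()['eef_rot']).as_matrix().round(3))
r=silhouettes('lock_ring','wrist')[0]
print(fitring(r['mask'],'wrist',.082,C.copy()))
for t,z in(('ring_center',.095),('rack_face',.0585)):
    for r in spot_point(t,'wrist')[:2]: print(t,r['pixel'],round(r['score'],2),atz('wrist',r['pixel'],z).round(4))
E
```

```text
t 12.52 uv mm -3.5 -30.3 z 0.2354 F uvz 1.3 0.3 0.0 q [ 0.38  0.63 -0.44  1.82  0.4   0.76 -0.39]
[[ 0.02   0.993 -0.119]
 [-0.01  -0.119 -0.993]
 [-1.     0.021  0.008]]
(array([ 0.54988923, -0.08029199]), np.float64(0.9586642010225171))
ring_center [284.8, 30.3] 0.17 [0.5633 0.0253 0.095 ]
rack_face [283.8, 22.1] 0.61 [0.5651 0.0397 0.0585]
```

View pics/w13.png

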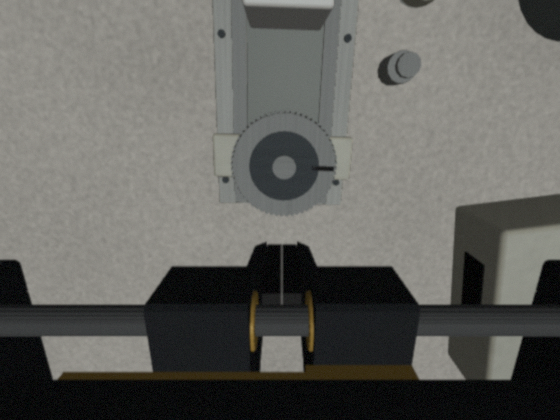

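>>> {"method": "apply_moves", "body": {
  "delta_pos": [
    [0,0.1,-4],
    [0,0.1,-8],
    [0,0.1,-11.5],
    [3,0.1,-11.5],
    [7,0.1,-11.6],
    [11,0.1,-11.6],
    [14,0.1,-11.6],
    [15.1,0.1,-11.6],
    [15.1,0.1,-11.6]
  ],
  "yaw": [0,0,0,0,0,0,0,0,0],
  "gripper": [0,0,0,0,0,0,0,0,0]
}}

```text
clock: 13.47
tool_pos: [0.5592, 0.0068, 0.0809]
eef_rot: [0.529, 0.464, -0.526, 0.477]
contact_force: [-0.2, 0.7, -0.1]
opening: 0.005
```

```bash
python3 - <<'E'
from h import *
uv();save('wrist','w14.png');save('side','s14.png')
E
```

```text
t 13.47 uv mm 0.1 89.4 z 0.0809 F uvz -0.3 0.7 -0.1 q [ 0.06  0.87 -0.27  1.9   0.54  0.43 -0.73]
```

View pics/w14.png

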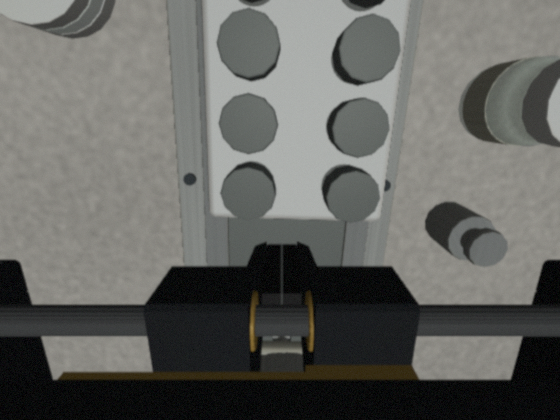

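View pics/s14.png

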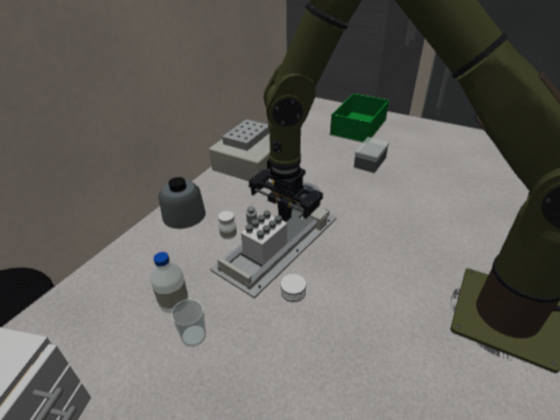

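>>> {"method": "apply_moves", "body": {
  "delta_pos": [
    [-0.2,0.3,-1.0],
    [-0.2,0.6,-1.7],
    [-0.2,0.6,-2.4],
    [-0.2,0.65,-3.1],
    [-0.2,0.7,-3.8],
    [-0.2,0.75,-4.5],
    [-0.2,0.8,-5.2],
    [-0.2,0.8,-5.9],
    [-0.2,0.85,-6.6],
    [-0.2,0.9,-7.2]
  ],
  "yaw": [0,0,0,0,0,0,0,0,0,0],
  "gripper": [0,0,0,0,0,0,0,0,0,0]
}}

```text
clock: 14.4
tool_pos: [0.5786, 0.078, 0.0859]
eef_rot: [0.531, 0.463, -0.524, 0.478]
contact_force: [-0.0, -2.3, 2.2]
opening: 0.0
```

```bash
python3 - <<'E'
from h import *
uv();save('wrist','w15.png')
E
```

```text
t 14.4 uv mm 11.1 162.4 z 0.0859 F uvz 0.3 -2.3 2.2 q [-0.06  0.88 -0.28  1.83  0.5   0.49 -0.8 ]
```

View pics/w15.png

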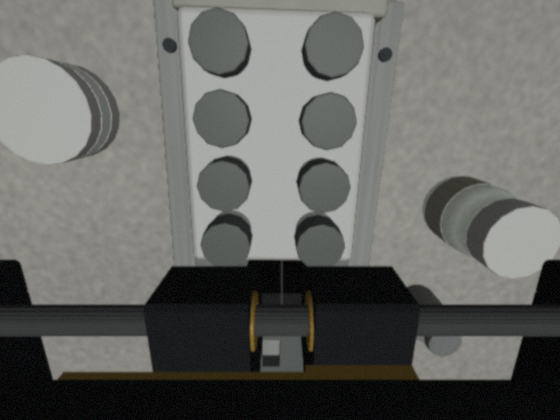

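>>> {"method": "apply_moves", "body": {
  "delta_pos": [
    [0.1,0,-0.6],
    [0.1,0.05,-1.1],
    [0.2,0.05,-1.5],
    [0.2,0.1,-1.8],
    [0.2,0.1,-1.9],
    [0.2,0.1,-1.9]
  ],
  "yaw": [0,0,0,0,0,0],
  "gripper": [0,0,0,0,0,0]
}}

```text
clock: 14.95
tool_pos: [0.5792, 0.0883, 0.0838]
eef_rot: [-0.527, -0.459, 0.531, -0.478]
contact_force: [-6.2, -19.5, 14.0]
opening: 0.006
```

```bash
python3 - <<'E'
from h import *
uv();save('wrist','w16.png')
E
```

```text
t 14.95 uv mm 9.6 172.7 z 0.0838 F uvz -3.6 -20.4 14.0 q [-0.09  0.89 -0.27  1.81  0.5   0.51 -0.82]
```

View pics/w16.png

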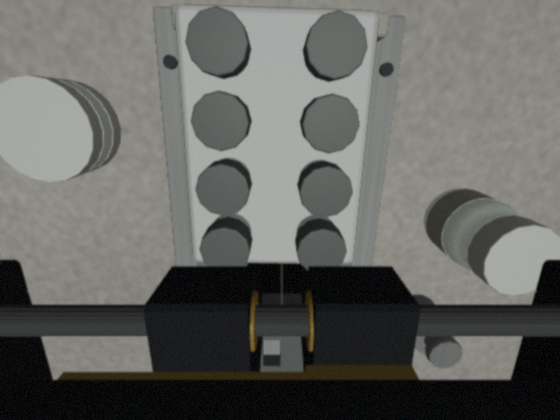

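>>> {"method": "apply_moves", "body": {
  "delta_pos": [
    [0,0,1],
    [0,0,2.5],
    [0,0,3],
    [-3,0,3],
    [-7,0,3],
    [-11,0,4],
    [-14,0,7],
    [-16,0,9],
    [-16,0,9],
    [-16,0,9]
  ],
  "yaw": [0,0,0,0,0,0,0,0,0,0],
  "gripper": [0,0,0,0,0,0,0,0,0,0]
}}

```text
clock: 15.83
tool_pos: [0.5668, 0.0031, 0.2466]
eef_rot: [-0.529, -0.459, 0.53, -0.478]
contact_force: [0.0, 0.4, -0.0]
opening: 0.002
```

```bash
python3 - <<'E'
from h import *
uv();save('wrist','w17.png');im=save('side','s17.png');cv2.imwrite('pics/s17z.png',cv2.resize(im[160:300,200:360,::-1],None,fx=4,fy=4,interpolation=2))
for t in('rack_face','rack_end','end_stop'):
  for n,z in(('side',.0585 if t=='rack_face' else .04),):
    for r in spot_point(t,n)[:1]: print(t,r['score'],atz(n,r['pixel'],z).round(4))
E
```

```text
t 15.83 uv mm 7.3 86.6 z 0.2466 F uvz -0.0 0.4 -0.0 q [ 0.15  0.64 -0.42  1.76  0.38  0.81 -0.58]
rack_face 0.7 [0.5832 0.0853 0.0585]
rack_end 0.95 [0.5982 0.1992 0.04  ]
end_stop 0.79 [0.5985 0.1914 0.04  ]
```

View pics/w17.png

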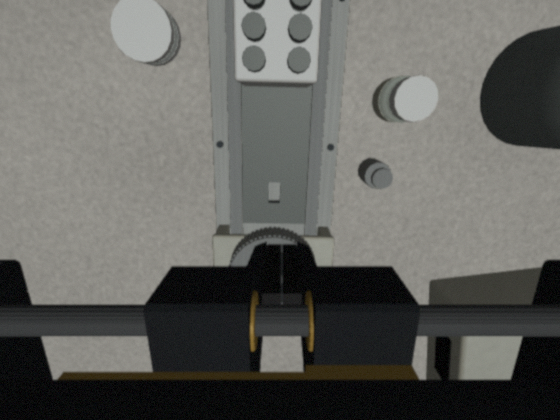

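View pics/s17z.png

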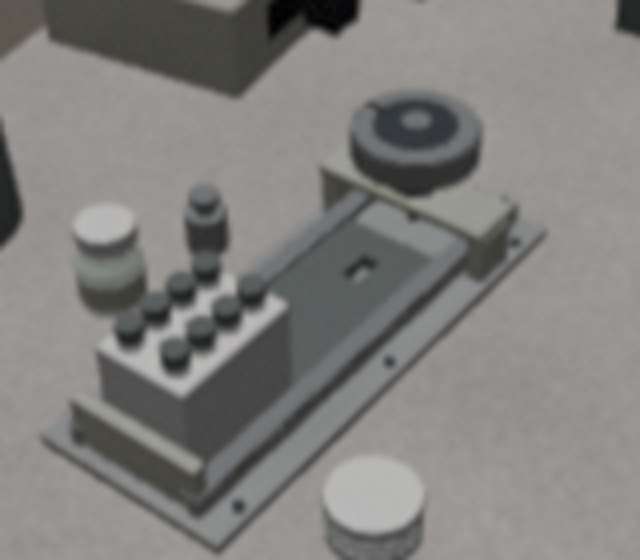

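```bash
python3 -c "
from plant import *
print(finish_job())"
```

```text
the job is handed in; nothing more can be done
None
```

I loosened the ring by two turns, pushed the rack along the track to the end stop, and handed the job in at about 16 s. No verdict is reported, so the result rests on my own checks.

- **Ring:** I rolled the rim anticlockwise with the closed fingertips, pressing with about 5–8 N. I followed the index line from the wrist camera through both turns. It was hidden near the end, but afterwards it pointed within about 2° of its starting direction. That makes 720°, and the side view showed the ring raised.
- **Rack:** It slid with about 2.3 N. The force then jumped to about 20 N near the expected travel, with the finger about 1 mm short of the predicted position. The side and wrist pictures show the rack against the end stop.
- **After letting go:** The arm is clear and the contact force reads about 0. In the last pictures, the nearby objects in view looked undisturbed; I did not measure their positions.

**Disagreement:** The vision network's points from the side camera put the rack's end about 8 mm past the end stop's face, which cannot be right. I took that as network error and relied on the contact force and the pictures.

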